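# Feel along a row of nails

## Robot

A 6-joint arm with a two-finger parallel gripper is mounted at the origin on the work surface. World frame = base frame: x ahead of the robot, y to its left, z up, the work surface at z = 0. Lengths are in m, angles in degrees, forces in N, time in s.
With the tool pointing down it reaches from about 0.375 to 0.9 m from the base axis. Payload 3.1 kg.
Tool frame: the origin (TCP) lies between the finger pads, 19 mm behind the fingertips; this is the grasp point; z points along the fingers, y is the line along which they close (so a half turn about z gives the same grasp; the last joint's range is limited). The gripper opens to 87 mm and grips with 3 to 60 N. Pads are 19 mm wide; open, the fingers measure 117 mm over their backs; the gripper's body (75 mm by 190 mm) begins 51 mm behind the grasp point.
Start: joints at [66.606, 30.224, 82.088, -0, 67.689, -10.227], TCP at [0.142, 0.609, 0.241] pointing down, gripper open.
Joint ranges: [-176.69, 176.69], [-43.24, 126.21], [12.49, 139.97], [-82, 262], [0, 151.66], [-163.58, 163.58]. Speed limits (degrees/s): [159.86, 159.86, 180, 180, 180, 180].

## Interface

Orientations are given as a 3x3 rotation matrix whose columns are the frame's x, y, z axes.
In Python, from rig import read_state, capture, calibration, hand_in gives the robot as it stands.
- The arm moves only by the tool send_rows, never from a script. Its argument "plan" is a list of rows, each a list of 5 numbers: the closure in counts, from 0 (fully open) to 255 (shut), then the shift along the tool's x, y, z in m, then the turn about the tool's z in rad. A call has 1 to 20 rows; each row shifts and turns the commanded pose from where the row before left it, along the tool's axes as they then stand; what a row does not reach is not made up. A row lasts 1/12 s, in which the tool goes at most 41.7 mm and 7.16 degrees, less where a joint would pass 70% of its speed; a pose out of reach is approached as far as the arm can. A call is refused whole if a number of a shift passes 0.0417 or a number of a turn 0.125, either way. A call with a gripper value outside its range is refused whole. The fingers move at their own pace and stop on an object; the grip force is fixed at half the most. Time passes only in rows, so rows that do not move let the fingers close. It gives the time, the measured TCP pose, the force, the opening and the grip force at its end, in the units of the state.
- read_state(): the state, without advancing time (a new reading comes with each control period).
- capture(name): name is "scene" or "side" or "wrist"; returns (picture, depth): 400x640x3 uint8, blue, green, red; 400x640 float32, m along the optical axis (not along the pixel's ray), 0 where there is no reading.
- calibration(name): a dict with "fx", "fy", "cx", "cy" (pixels), "xyz" and "rotation" of the camera in the world. Camera axes: x right, y down, z forward; pixel columns grow to the right and rows downward; lengths in m; the calibration is good to about 2 mm. The wrist camera is an equidistant fisheye: a pixel r from the principal point sees the ray r / f radians off the axis. A picture is of the moment at which its call begins: read the wrist's pose just before it. calibration takes no time and is no camera call; for the wrist camera it gives the pose at the moment of the call.
- hand_in(): hands the job in; it is judged then, once.
The state is a dict: "time_s": time; "joint_positions": joint angles; "qvel": joint speeds; "tau": joint torques, N m; "position": TCP position; "tcp_rot": TCP orientation; "force": force on the tool from outside, world axes, zero at the start; "moment": the same for the moment, N m; "opening": opening from 0.0 (shut) to 1.0 (fully open); "grasp_force": force on a finger pad.
Only numpy, scipy, OpenCV 4.12 (cv2) and the standard library are available. Lean on these libraries where they do the work, as an engineer would, in place of code of your own. Each camera call takes 0.05 s, during which the arm holds its last target. There are 200 camera calls.

## Task

Check the row of started nails in the lath by feel: beginning at the end beside the open tin of nails, run your fingertips low along the row, about a centimetre or less clear of the heads, and lightly touch every nail head in turn as far as the other end. Finish with the fingertips still resting lightly on the last nail, and hold there. Do not press hard, do not pull anything up, and leave the other things on the bench where they are.

Things in the scene. Friction and masses are not known exactly. Their poses are not given: they have to be found in the camera images.
- rest: two dark wooden battens (110 x 32 x 30 mm each, 350 mm apart) that are fixed to the bench and carry a thin pale lath with four nails in a row. Origin: on the bench top midway between the battens; y runs along the lath and the row of nails, x across, z up
- lath (a joint): how far the pale lath (60 x 410 x 10 mm, its top 40 mm above the bench) is pressed down, m: 0 at rest, positive down. It gives as a whole, level, like a spring: about 1 mm for each newton, and comes back when let go. The nails move with it
- nail_a: broad-headed steel nail, driven part-way into the lath -135 mm along y from the middle of the row; flat round head of 16 mm, its top 14 mm above the lath (54 mm above the bench at rest). Origin: at the nail's foot on the lath's top, z up. The nails stand 90 mm apart, in the order a, b, c, d along the lath's +y; shut fingertips cover one head at a time
- nail_b: broad-headed steel nail, driven part-way into the lath -45 mm along y from the middle of the row; flat round head of 16 mm, its top 14 mm above the lath (54 mm above the bench at rest). Origin: at the nail's foot on the lath's top, z up. The nails stand 90 mm apart, in the order a, b, c, d along the lath's +y; shut fingertips cover one head at a time
- nail_c: broad-headed steel nail, driven part-way into the lath +45 mm along y from the middle of the row; flat round head of 16 mm, its top 14 mm above the lath (54 mm above the bench at rest). Origin: at the nail's foot on the lath's top, z up. The nails stand 90 mm apart, in the order a, b, c, d along the lath's +y; shut fingertips cover one head at a time
- nail_d: broad-headed steel nail, driven part-way into the lath +135 mm along y from the middle of the row; flat round head of 16 mm, its top 14 mm above the lath (54 mm above the bench at rest). Origin: at the nail's foot on the lath's top, z up. The nails stand 90 mm apart, in the order a, b, c, d along the lath's +y; shut fingertips cover one head at a time
- gap_ab (a point): point on the row midway between nail_a and nail_b, at the height of the heads' tops (54 mm above the bench); axes as the battens'
- gap_bc (a point): point on the row midway between nail_b and nail_c, at the height of the heads' tops (54 mm above the bench); axes as the battens'
- gap_cd (a point): point on the row midway between nail_c and nail_d, at the height of the heads' tops (54 mm above the bench); axes as the battens'
- tin: open round tin of nails, dark steel, 90 mm across and 30 mm high; origin: centre of its underside. It stands beyond one end of the lath and marks the end to start from
- jar: closed glass jar, 72 mm across, 95 mm high, beyond the other end of the lath; origin: centre of its underside. Leave alone
- hammer: hammer lying beyond the lath as seen from the robot, about along it; origin on its underside. Leave alone
- screwdriver: screwdriver lying on the robot's side of the lath; origin on its underside. Leave alone
- tape: black tape measure, 60 x 65 x 34 mm, on the robot's side of the lath; origin: centre of its underside. Leave alone
- mug: white mug, 80 mm across, 90 mm high; origin: centre of its underside. Leave alone
- offcut: wooden offcut, 45 x 75 x 28 mm; origin: centre of its underside. Leave alone

How it is judged (in metres and radians):
On the way, in this order (a step that is already met when the one before it is completed fails the run):
1. fingertips touch the first nail, counted from the tin's end (((y of tin in the frame of rest below 0 m and contact force between the fingers and nail_a above 0.3 N) or (y of tin in the frame of rest above 0 m and contact force between the fingers and nail_d above 0.3 N))), for 0.05 s.
2. fingertips pass low (TCP under 45 mm, so tips under about 25 mm, above the heads) along the row between the first and the second nail (((y of tin in the frame of rest below 0 m and horizontal distance between the grasp point and gap_ab below 0.025 m and z of the grasp point in the frame of gap_ab below 0.045 m) or (y of tin in the frame of rest above 0 m and horizontal distance between the grasp point and gap_cd below 0.025 m and z of the grasp point in the frame of gap_cd below 0.045 m))).
3. fingertips touch the second nail, counted from the tin's end (((y of tin in the frame of rest below 0 m and contact force between the fingers and nail_b above 0.3 N) or (y of tin in the frame of rest above 0 m and contact force between the fingers and nail_c above 0.3 N))), for 0.05 s.
4. fingertips pass low (TCP under 45 mm, so tips under about 25 mm, above the heads) along the row between the second and the third nail (((y of tin in the frame of rest below 0 m and horizontal distance between the grasp point and gap_bc below 0.025 m and z of the grasp point in the frame of gap_bc below 0.045 m) or (y of tin in the frame of rest above 0 m and horizontal distance between the grasp point and gap_bc below 0.025 m and z of the grasp point in the frame of gap_bc below 0.045 m))).
5. fingertips touch the third nail, counted from the tin's end (((y of tin in the frame of rest below 0 m and contact force between the fingers and nail_c above 0.3 N) or (y of tin in the frame of rest above 0 m and contact force between the fingers and nail_b above 0.3 N))), for 0.05 s.
6. fingertips pass low (TCP under 45 mm, so tips under about 25 mm, above the heads) along the row between the third and the last nail (((y of tin in the frame of rest below 0 m and horizontal distance between the grasp point and gap_cd below 0.025 m and z of the grasp point in the frame of gap_cd below 0.045 m) or (y of tin in the frame of rest above 0 m and horizontal distance between the grasp point and gap_ab below 0.025 m and z of the grasp point in the frame of gap_ab below 0.045 m))).
7. fingertips touch the last nail, counted from the tin's end (((y of tin in the frame of rest below 0 m and contact force between the fingers and nail_d above 0.3 N) or (y of tin in the frame of rest above 0 m and contact force between the fingers and nail_a above 0.3 N))), for 0.05 s.
At the end, for the whole second after the job is handed in: the fingertips still rest on the last nail (the one farthest from the tin) with 0.3 to 15 N, the lath is pressed down less than 15 mm and not lifted, and every loose thing is within 15 mm of its starting place (((y of tin in the frame of rest below 0 m and contact force between the fingers and nail_d between 0.3 and 15 N) or (y of tin in the frame of rest above 0 m and contact force between the fingers and nail_a between 0.3 and 15 N)) and value of joint lath between -0.003 and 0.015 m and distance of each of tin, jar, hammer, screwdriver, tape, mug, offcut from where it was at the start of the episode below 0.015 m); the arm keeps its last pose, push and grip.
It fails at once if the lath or a nail is pressed hard: over 18 N from the fingers, or the lath over 16 mm down (contact force between the fingers and rest above 18 N or value of joint lath above 0.016 m).
It fails at once if the lath is pulled up by more than 5 mm (value of joint lath below -0.005 m).
It fails at once if a loose thing on the bench is moved by more than 15 mm, lifted or carried (distance of any of tin, jar, hammer, screwdriver, tape, mug, offcut from where it was at the start of the episode above 0.015 m).
It also fails if it takes over 51 s, if anything falls off the work surface, if the arm or the gripper's body presses on something with over 40 N, if the wrist force passes 120 N, or if a joint passes its speed limit or range.

## Working session

There is one attempt and no reset: what is moved stays moved. The work goes in short steps, Python scripts to look and compute and a tool call to move; the robot and the scene stay as the last step left them, time stands still between calls to the robot, and variables do not carry over. Pictures are saved under pics/ and viewed, at most 10 in all, crops included, and the job is handed in when it is done.

Besides the shell and the picture viewer there is one more tool, called in YAML: its name, and indented under it one key for each argument. send_rows: Moves the arm, as the interface text tells. Its arguments: {"type":"object","properties":{"plan":{"type":"array","items":{"type":"array","items":{"type":"number"}}}},"required":["plan"]}

```bash
mkdir -p pics
python3 - <<'E'
from rig import *
import cv2,numpy as np
s=read_state();print({k:np.round(v,3).tolist() for k,v in s.items()})
for n in("scene","side"):
    p,d=capture(n);cv2.imwrite(f"pics/{n}.png",p);np.savez(f"{n}.npz",p=p,d=d);print(n,calibration(n))
E
```

```text
{'time_s': 0.0, 'joint_positions': [66.607, 30.279, 82.156, -0.002, 67.69, -10.227], 'qvel': [-0.008, -0.049, -0.046, 0.028, 0.135, -0.019], 'tau': [0.001, -44.004, -17.659, 0.064, 0.058, -0.0], 'position': [0.142, 0.608, 0.24], 'tcp_rot': [[-0.974, 0.228, -0.001], [0.228, 0.974, -0.002], [0.0, -0.002, -1.0]], 'force': [0.877, -0.798, 0.154], 'moment': [-0.01, 0.035, -0.033], 'grasp_force': 0.0, 'opening': 1.001}
scene {'fx': 493.3871277042578, 'fy': 493.3871277042578, 'cx': 310.07308300450524, 'cy': 193.7407128337335, 'xyz': array([ 1.10926656, -0.70859203,  1.05852141]), 'rotation': array([[ 0.79827504,  0.43794942, -0.41346978],
       [ 0.60228378, -0.58426021,  0.54396162],
       [-0.00334626, -0.68325713, -0.73017019]])}
side {'fx': 447.901632468331, 'fy': 447.901632468331, 'cx': 322.8020588793189, 'cy': 207.88093932392934, 'xyz': array([0.3501444 , 0.98132813, 0.59791966]), 'rotation': array([[-0.97857533, -0.08541952,  0.18733349],
       [-0.2052491 ,  0.47641745, -0.85492644],
       [-0.01622154, -0.87505995, -0.48374264]])}
```

View pics/scene.png

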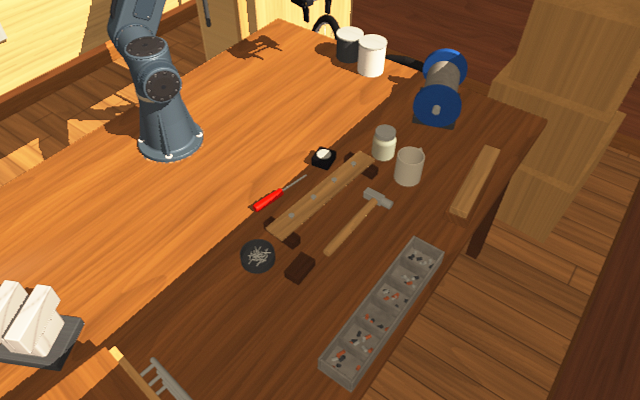

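View pics/side.png

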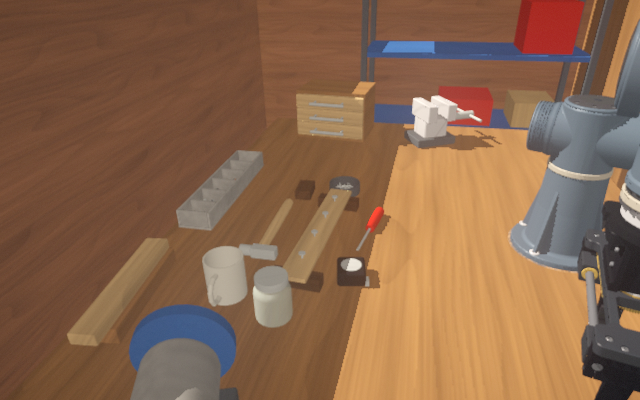

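The scene view shows the lath running from (270,235) to (370,155), with the tin at (257,256) by its near-left end. The jar is at (384,142), past the far end. In the side view, the lath runs from (300,275) to (345,195). I'll zoom in on both.

Run:
```python
import cv2,numpy as np
a=cv2.imread("pics/scene.png")[140:260,240:400];b=cv2.imread("pics/side.png")[180:300,260:380]
a=cv2.resize(a,None,fx=5,fy=5,interpolation=cv2.INTER_CUBIC);b=cv2.resize(b,None,fx=5,fy=5,interpolation=cv2.INTER_CUBIC)
cv2.imwrite("pics/a5.png",a);cv2.imwrite("pics/b5.png",b)
```

```text
(no output)
```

View pics/a5.png

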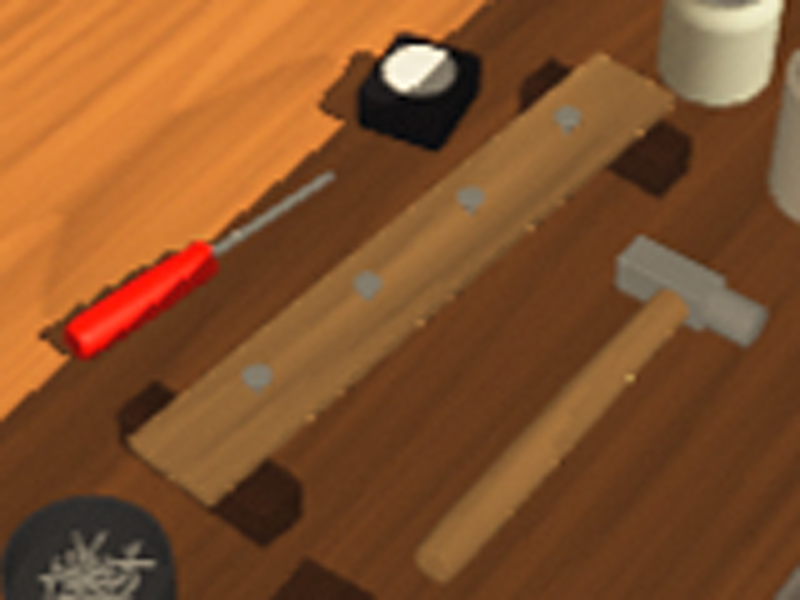

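View pics/b5.png

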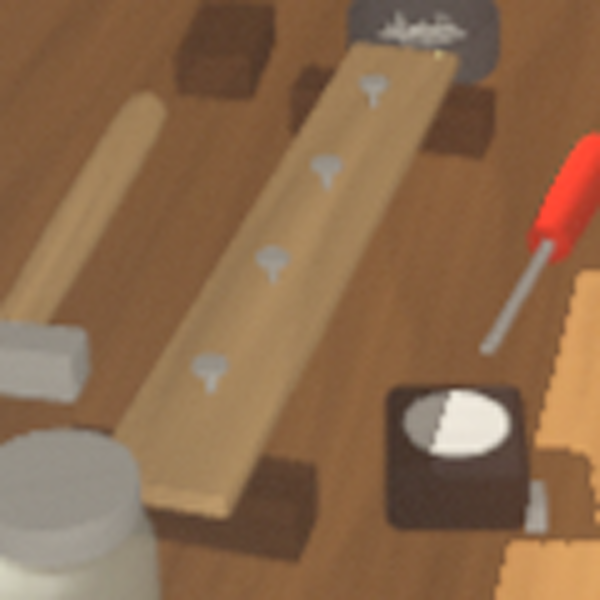

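The heads in the scene crop are at about (257,375), (367,284), (470,197) and (568,117), starting from the tin end. In the side crop they are at (373,85), (326,165), (272,260) and (210,370).

Run:
```python
from rig import *
import numpy as np
A=(np.array([(257,375),(367,284),(470,197),(568,117)])+.5)/5-.5+[240,140]
B=(np.array([(373,85),(326,165),(272,260),(210,370)])+.5)/5-.5+[260,180]
def ray(n,uv):
    c=calibration(n);return c["xyz"],np.array([c["rotation"]@[(u-c["cx"])/c["fx"],(v-c["cy"])/c["fy"],1] for u,v in uv])
P={}
for n,uv in(("scene",A),("side",B)):
    o,d=ray(n,uv);P[n]=o+d*((.054-o[2])/d[:,2])[:,None];print(n,P[n].round(4).tolist())
oa,da=ray("scene",A);ob,db=ray("side",B)
for x,y in zip(da,db):
    t=np.linalg.lstsq(np.c_[x,-y],ob-oa,rcond=None)[0];print(((oa+x*t[0]+ob+y*t[1])/2).round(4))
M=(P["scene"]+P["side"])/2;k=np.array([-1.5,-.5,.5,1.5])*.09
c=M.mean(0);v=k@(M-c);v/=np.linalg.norm(v[:2]);fit=c+k[:,None]*v
print("fit",fit.round(4),"dir",v,np.degrees(np.arctan2(v[1],v[0])))
s=read_state();R=s["tcp_rot"];p=s["position"];print(p,R,((fit-p)@R).round(4),(R.T@v).round(3))
```

```text
scene [[0.5457, -0.0521, 0.054], [0.553, 0.0366, 0.054], [0.5596, 0.1264, 0.054], [0.5675, 0.2158, 0.054]]
side [[0.5439, -0.0452, 0.054], [0.551, 0.0427, 0.054], [0.5576, 0.1336, 0.054], [0.5639, 0.2242, 0.054]]
[ 0.5445 -0.0504  0.0514]
[0.5518 0.0384 0.0516]
[0.5584 0.1289 0.0511]
[0.5655 0.2192 0.0503]
fit [[ 0.5448 -0.0493  0.054 ]
 [ 0.5518  0.0404  0.054 ]
 [ 0.5587  0.1301  0.054 ]
 [ 0.5657  0.2198  0.054 ]] dir [0.0772623 0.9970108 0.       ] 85.56878020290718
[0.14205286 0.60798775 0.24035823] [[-9.73721777e-01  2.27739537e-01 -7.77186863e-04]
 [ 2.27740612e-01  9.73720101e-01 -1.83825051e-03]
 [ 3.38120152e-04 -1.96694156e-03 -9.99998008e-01]] [[-0.542  -0.548   0.1873]
 [-0.5283 -0.459   0.1871]
 [-0.5146 -0.37    0.1869]
 [-0.501  -0.2811  0.1867]] [ 0.152  0.988 -0.002]
```

send_rows:
  plan:
    - [255,0,0,0,-0.0765]
    - [255,0,0,0,-0.0765]
    - [255,-0.025,-0.025,0,0]
    - [255,-0.025,-0.025,0,0]
    - [255,-0.025,-0.025,0,0]
    - [255,-0.025,-0.025,0,0]
    - [255,-0.025,-0.025,0,0]
    - [255,-0.025,-0.025,0,0]
    - [255,-0.025,-0.025,0,0]
    - [255,-0.025,-0.025,0,0]
    - [255,-0.025,-0.025,0,0]
    - [255,-0.025,-0.025,0,0]
    - [255,-0.025,-0.025,0,0]
    - [255,-0.025,-0.025,0,0]
    - [255,-0.025,-0.025,0,0]
    - [255,-0.025,-0.025,0,0]
    - [255,-0.025,-0.025,0,0]
    - [255,-0.025,-0.025,0,0]
    - [255,-0.025,-0.025,0,0]
    - [255,-0.025,-0.025,0,0]

```text
time_s: 1.77
position: [0.5571, 0.1238, 0.2409]
tcp_rot: [[-0.997, 0.077, -0.001], [0.077, 0.997, 0.0], [0.001, 0.0, -1.0]]
force: [-0.1, 0.4, 0.2]
opening: 0.006
grasp_force: 0.0
```

send_rows:
  plan:
    - [255,0,-0.025,0,0]
    - [255,0,-0.025,0,0]
    - [255,0,-0.025,0,0]
    - [255,0,-0.025,0,0]
    - [255,0,-0.025,0,0]
    - [255,0,-0.025,0,0]
    - [255,0,-0.025,0,0]
    - [255,0,0,0.02,0]
    - [255,0,0,0.02,0]
    - [255,0,0,0.02,0]
    - [255,0,0,0.02,0]
    - [255,0,0,0.02,0]
    - [255,0,0,0,0]
    - [255,0,0,0,0]
    - [255,0,0,0,0]

```text
time_s: 3.02
position: [0.5436, -0.0492, 0.1419]
tcp_rot: [[-0.997, 0.077, 0.001], [0.077, 0.997, -0.0], [-0.001, -0.0, -1.0]]
force: [-0.1, -0.6, -0.3]
opening: 0.006
grasp_force: 0.0
```

```bash
cat > h.py <<'E'
from rig import *
import numpy as np,cv2
fit=np.array([[.5448,-.0493,.073],[.5518,.0404,.073],[.5587,.1301,.073],[.5657,.2198,.073]])
v=np.array([.0773,.997,0])
def rel():
    s=read_state();print(s["time_s"],s["position"].round(4),s["force"].round(2),s["opening"]);print(((fit-s["position"])@s["tcp_rot"]).round(4),(s["tcp_rot"].T@v).round(3),s["tcp_rot"][:,2].round(4))
E
python3 - <<'E'
from h import *
rel()
p,d=capture("side");cv2.imwrite("pics/c.png",cv2.resize(p[100:320,200:460],None,fx=2.5,fy=2.5))
E
```

```text
3.0167 [ 0.5436 -0.0492  0.1419] [-0.11 -0.57 -0.26] 0.005862817335154078
[[-0.0012  0.      0.0689]
 [-0.0013  0.09    0.0689]
 [-0.0013  0.18    0.0688]
 [-0.0014  0.2699  0.0688]] [-0.001  1.    -0.   ] [ 9.e-04 -3.e-04 -1.e+00]
```

View pics/c.png

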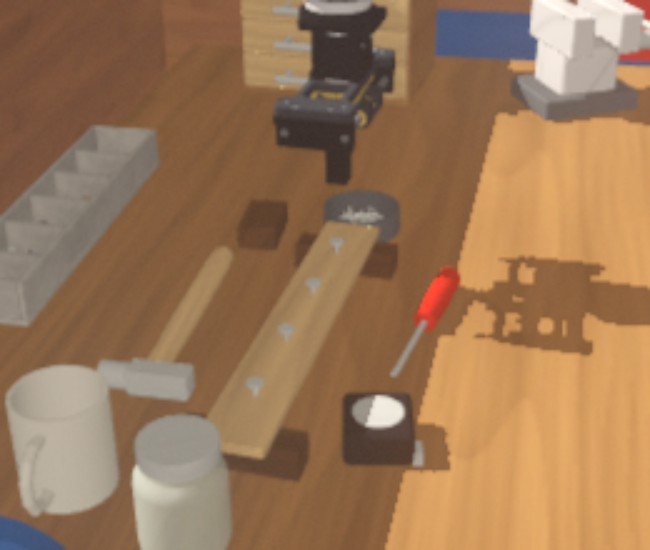

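The fingertips are shut and above the first nail, at about (337,180) in the crop, in line with the row. I'll lower them slowly until they touch.

send_rows:
  plan:
    - [255,-0.001,0,0.02,0]
    - [255,0,0,0.02,0]
    - [255,0,0,0.015,0]
    - [255,0,0,0.006,0]
    - [255,0,0,0.002,0]
    - [255,0,0,0.002,0]
    - [255,0,0,0.002,0]
    - [255,0,0,0,0]
    - [255,0,0,0,0]
    - [255,0,0,0,0]

```text
time_s: 3.9
position: [0.5444, -0.0493, 0.0748]
tcp_rot: [[-0.997, 0.077, 0.001], [0.077, 0.997, -0.0], [-0.001, -0.0, -1.0]]
force: [0.6, 0.3, -0.2]
opening: 0.011
grasp_force: 0.0
```

send_rows:
  plan:
    - [255,0,0,0.002,0]
    - [255,0,0,0.001,0]
    - [255,0,0,0,0]
    - [255,0,0,0,0]
    - [255,0,0,0,0]

```text
time_s: 4.32
position: [0.5445, -0.0493, 0.0714]
tcp_rot: [[-0.997, 0.077, 0.001], [0.077, 0.997, -0.0], [-0.001, -0.0, -1.0]]
force: [1.0, 0.6, 1.9]
opening: 0.004
grasp_force: 0.8
```

send_rows:
  plan:
    - [255,0,0,0.001,0]
    - [255,0,0,0.001,0]
    - [255,0,0,0,0]
    - [255,0,0,0,0]
    - [255,0,0,0,0]

```text
time_s: 4.73
position: [0.5445, -0.0494, 0.0695]
tcp_rot: [[-0.997, 0.077, 0.001], [0.077, 0.997, -0.0], [-0.001, -0.0, -1.0]]
force: [0.9, 0.3, 3.4]
opening: 0.005
grasp_force: 1.8
```

The force rose by about 1.5 N for 2 mm more, so the first touch is confirmed. Next I'll lift 11 mm, move 90 mm along the row and lower again.

send_rows:
  plan:
    - [255,0,0,-0.006,0]
    - [255,0,0,-0.005,0]
    - [255,0,0,0,0]
    - [255,0,0.015,0,0]
    - [255,0,0.015,0,0]
    - [255,0,0.015,0,0]
    - [255,0,0,0,0]
    - [255,0,0.015,0,0]
    - [255,0,0.015,0,0]
    - [255,0,0.015,0,0]
    - [255,0,0,0,0]
    - [255,0,0,0.004,0]
    - [255,0,0,0.003,0]
    - [255,0,0,0.002,0]
    - [255,0,0,0.001,0]
    - [255,0,0,0.001,0]
    - [255,0,0,0,0]
    - [255,0,0,0,0]
    - [255,0,0,0,0]
    - [255,0,0,0,0]

```text
time_s: 6.4
position: [0.551, 0.0401, 0.0695]
tcp_rot: [[-0.997, 0.077, 0.0], [0.077, 0.997, -0.001], [-0.0, -0.001, -1.0]]
force: [-1.4, -1.9, 3.8]
opening: 0.009
grasp_force: 1.8
```

```bash
python3 -c "
from h import *
rel()"
```

```text
6.4 [0.551  0.0401 0.0695] [-1.43 -1.9   3.82] 0.009149046895370385
[[-0.0007 -0.0896 -0.0035]
 [-0.0008  0.0004 -0.0035]
 [-0.0008  0.0903 -0.0036]
 [-0.0009  0.1803 -0.0036]] [-0.001  1.    -0.001] [ 1.e-04 -5.e-04 -1.e+00]
```

The second nail is touched at 3.8 N. I'll do the same for the third.

send_rows:
  plan:
    - [255,0,0,-0.006,0]
    - [255,0,0,-0.005,0]
    - [255,0,0,0,0]
    - [255,-0.001,0.015,0,0]
    - [255,0,0.015,0,0]
    - [255,0,0.015,0,0]
    - [255,0,0,0,0]
    - [255,0,0.015,0,0]
    - [255,0,0.015,0,0]
    - [255,0,0.015,0,0]
    - [255,0,0,0,0]
    - [255,0,0,0.004,0]
    - [255,0,0,0.003,0]
    - [255,0,0,0.002,0]
    - [255,0,0,0.001,0]
    - [255,0,0,0.001,0]
    - [255,0,0,0,0]
    - [255,0,0,0,0]
    - [255,0,0,0,0]
    - [255,0,0,0,0]

```text
time_s: 8.07
position: [0.5587, 0.1296, 0.0694]
tcp_rot: [[-0.997, 0.077, -0.0], [0.077, 0.997, -0.001], [0.0, -0.001, -1.0]]
force: [-0.3, -2.4, 2.7]
opening: 0.005
grasp_force: 1.9
```

```bash
python3 -c "
from h import *
rel()"
```

```text
8.0667 [0.5587 0.1296 0.0694] [-0.26 -2.38  2.7 ] 0.0050272058520012515
[[ 2.000e-04 -1.795e-01 -3.500e-03]
 [ 1.000e-04 -8.950e-02 -3.500e-03]
 [ 1.000e-04  5.000e-04 -3.600e-03]
 [-1.000e-04  9.040e-02 -3.700e-03]] [-0.001  1.    -0.001] [-3.e-04 -7.e-04 -1.e+00]
```

send_rows:
  plan:
    - [255,0,0,-0.006,0]
    - [255,0,0,-0.005,0]
    - [255,0,0,0,0]
    - [255,0,0.015,0,0]
    - [255,0,0.015,0,0]
    - [255,0,0.015,0,0]
    - [255,0,0,0,0]
    - [255,0,0.015,0,0]
    - [255,0,0.015,0,0]
    - [255,0,0.015,0,0]
    - [255,0,0,0,0]
    - [255,0,0,0.004,0]
    - [255,0,0,0.003,0]
    - [255,0,0,0.002,0]
    - [255,0,0,0.001,0]
    - [255,0,0,0.001,0]
    - [255,0,0,0,0]
    - [255,0,0,0,0]
    - [255,0,0,0,0]
    - [255,0,0,0,0]

```text
time_s: 9.73
position: [0.5655, 0.2197, 0.0694]
tcp_rot: [[-0.997, 0.077, -0.0], [0.077, 0.997, -0.0], [0.0, -0.0, -1.0]]
force: [-1.7, -1.1, 3.9]
opening: 0.001
grasp_force: 1.9
```

Run:
```python
from h import *
rel()
p,d=capture("side");cv2.imwrite("pics/d.png",cv2.resize(p[150:330,180:420],None,fx=3,fy=3));rel()
```

```text
9.7333 [0.5655 0.2197 0.0694] [-1.67 -1.08  3.93] 0.0009329345623473754
[[ 0.000e+00 -2.698e-01 -3.500e-03]
 [-1.000e-04 -1.798e-01 -3.500e-03]
 [-1.000e-04 -8.980e-02 -3.600e-03]
 [-2.000e-04  2.000e-04 -3.600e-03]] [-0.001  1.    -0.   ] [-5.e-04 -4.e-04 -1.e+00]
9.7833 [0.5655 0.2197 0.0694] [-0.49  0.28  4.16] 0.006302213803309097
[[ 0.000e+00 -2.698e-01 -3.500e-03]
 [-1.000e-04 -1.798e-01 -3.600e-03]
 [-1.000e-04 -8.980e-02 -3.600e-03]
 [-2.000e-04  2.000e-04 -3.600e-03]] [-0.001  1.    -0.   ] [-5.e-04 -4.e-04 -1.e+00]
```

View pics/d.png

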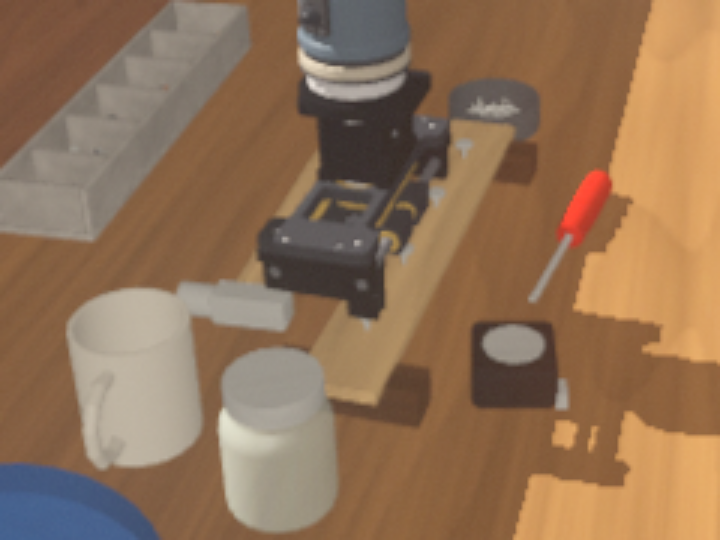

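The fingertips rest on the last nail, at about (366,315) in the crop, with roughly 4 N. The jar, mug, hammer, tape, screwdriver and tin in view look undisturbed.

```bash
python3 -c "
from rig import *
print(hand_in())"
```

```text
the job is handed in; nothing more can be done
None
```

I touched all four nails in order from the tin's end, with about 3–4 N on each, and handed the job in with the fingertips resting on the last nail at about 4 N; `hand_in()` returned no verdict.

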